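# Fasten the last quarter-turn stud of a control-unit cover

## Robot

A 7-joint arm with a two-finger parallel gripper is mounted at the origin on a cart in front of the work surface, level with it; the furniture and walls round the work are solid. World frame = base frame: x ahead of the robot, y to its left, z up, the work surface at z = 0. Lengths are in m, angles in rad, forces in N, time in s.
With the tool pointing down it reaches from about 0.4 to 0.85 m from the base axis. Payload 10.4 kg.
Tool frame: the origin (TCP) lies midway between the tips of the shut fingers; the grasp point (between the pads) lies 19 mm behind it; z points along the fingers, y is the line along which they close (so a half turn about z gives the same grasp; the last joint's range is limited). The gripper opens to 87 mm and grips with 3 to 60 N. Pads are 19 mm wide; open, the fingers measure 117 mm over their backs; the gripper's body (75 mm by 190 mm) begins 51 mm behind the grasp point.
Start: joints at [1.262, 0.332, -0.065, 1.46, 0.022, 1.35, -0.088], TCP at [0.176, -0.6, 0.223] pointing down, gripper open.
Joint ranges: [-2.6, 2.6], [-0.5, 2.12], [-1.47, 1.34], [0.16, 2.42], [-1.27, 4.41], [0.06, 2.06], [-2.6, 2.6]. Speed limits (rad/s): [2.22, 2.22, 2.79, 2.79, 3.14, 3.14, 3.14].

## Interface

Orientations are given as a unit quaternion [x, y, z, w].
In Python, from bench import r gives the robot as it stands.
- The arm moves only by the tool move_arm, never from a script. Its argument "targets" is a list of rows, each a list of 3 entries, a list of its own where there are three numbers: the shift along the tool's x, y, z in cm, then the turn, a rotation vector about the tool's x, y, z in rad, then the opening in per cent of the stroke, from 0 (shut) to 100 (fully open). In form: [[[x, y, z], [wx, wy, wz], gripper], ...]. A call has 1 to 20 rows; each row shifts and turns the commanded pose from where the row before left it, along the tool's axes as they then stand; what a row does not reach is not made up. A row lasts 1/8 s, in which the tool goes at most 62.5 mm and 10.7 degrees, less where a joint would pass 70% of its speed; a pose out of reach is approached as far as the arm can. A call with a gripper value outside its range is refused whole. The fingers move at their own pace and stop on an object; "grip_force" is the grip in N (left out, the last holds). Time passes only in rows, so rows that do not move let the fingers close. It gives the time, the measured TCP pose, the force, the opening and the grip force at its end, in the units of the state.
- r.read_state(): the state, without advancing time (a new reading comes with each control period).
- r.camera(name): name is "scene" or "top" or "wrist"; returns a dict with "image" (400x640x3 uint8, blue, green, red), "vertical_fov" (degrees; the focal length in pixels is half the picture's height over the tangent of half this angle, whatever the lens; pixels are square), "cx", "cy" (the principal point, pixels), "cam_to_world" (4x4, takes a point from camera to world coordinates). Camera axes: x right, y down, z forward; pixel columns grow to the right and rows downward; lengths in m; the calibration is good to about 2 mm. The wrist camera is an equidistant fisheye: a pixel r from the principal point sees the ray r / f radians off the axis. A picture is of the moment at which its call begins. There is no depth.
- r.close_job(): hands the job in; it is judged then, once.
The state is a dict: "time": time; "joint_positions": joint angles; "joint_vel": joint speeds; "joint_torque": joint torques, N m; "ee_pos": TCP position; "eef_rot": TCP orientation; "ft_force": force on the tool from outside, world axes, zero at the start; "torque": the same for the moment, N m; "width": finger opening in m; "grip_force": force on a finger pad.
Only numpy, scipy, OpenCV 4.12 (cv2) and the standard library are available. Lean on these libraries where they do the work, as an engineer would, in place of code of your own. Each camera call takes 0.05 s, during which the arm holds its last target. There are 200 camera calls.

## Task

One of the two slotted studs that hold the cover of the cast control-unit case still stands up out of its cup. Take the square-handled flat-blade driver from the wooden rack, press that stud down with it and turn it a quarter turn clockwise until it drops into its catch, feeling for the depth and never bearing on it with more than 18 N nor scoring the cover with the blade. Then put the driver back upright in its empty hole in the rack, handle down on the board, and leave the other tool and the loose parts alone.

Things in the scene. Friction and masses are not known exactly. Their poses are not given: they have to be found in the camera images.
- stud_slot (a point): The stud to fasten: round steel head 24 mm across, 6 mm thick, 4 mm above its cup's rim. Point: centre of the head's top; x = along its closed slot (16 x 4.2 mm, 4.5 mm deep, top edges bevelled 0.7 mm), z up. It sinks straight down when pressed: a spring pushes back 2 N at first, plus 0.6 N per mm. A driver bearing on it with over 18 N in all (pressing or twisting) spoils the catch.
- stud_turn (a joint): Turn of that stud, rad, growing clockwise seen from above. About 0 (-0.15 to 0.1) = open; free to turn only when pressed 5 to 13 mm: the depth differs each time, is not measurable and must be felt; a hard stop comes 0.5 mm deeper. Past 1.4 the pin is beyond its ledge: eased up, the stud rises 2 mm into the catch and cannot turn back; end stop 1.85. Let up earlier it stays unfastened.
- stud_mount: Fixed pressed-steel cup round that stud: 36 mm across, bore 27 mm, rim 2 mm above the cover. Origin: on the stud's axis at the level of the cover's top face; z up; y = the line of its two dimples, along which the slot lies when home.
- stud_home: The other stud with the same cup, 150 mm away, already home: head only 1 mm above the cover's face, slot along its y. Fixed; leave it. Origin on its axis at the level of the cover's top face.
- case: Control-unit case, fixed to the bench: cast body 130 x 220 mm with lugs 26 mm out at the ends, top face of its cover 56 mm up, low ribs 4 mm high between the studs. Origin: centre of its underside; x across, y along. The two studs stand at y = -75 and +75 mm on the centre line; either may be the open one.
- driver: Loose flat-blade stubby driver, 0.11 kg, 106 mm long: black square handle 26 x 26 x 60 mm (top), shank 8.4 mm thick, blade 13 mm wide, 2.6 mm thick, 1.4 mm at the tip. Origin: centre of the blade's tip; z up along the axis to the handle, x along the blade's width and two of the handle's flats.
- driver_grip (a point): Centre of the driver's square handle, where it is grasped, 76 mm above the blade's tip (same axes as the driver). The handle is 26 mm across its flats and reaches 30 mm above and below this point.
- nut_driver_grip (a point): Centre of the round handle (27 mm thick, 60 mm tall) of the nut driver, which stands in the rack's other hole. Not the tool for this; leave it.
- rack: Wooden rack, fixed: board 62 x 168 x 12 mm on two end cheeks, top 56 mm above the bench. Origin: centre of its underside; x across, y along the row of two holes.
- rack_hole0 (a point): Mouth of the rack's hole at its y = -42 mm, 17 mm wide, right through, on the board's top. A tool stands in it blade down with the underside of its handle (46 mm above the tip) resting on the board; at the start one hole holds the flat driver, the other the nut driver.
- rack_hole1 (a point): Mouth of the rack's hole at its y = +42 mm, the same as the other.
- putty_tin: Loose round tin, 49 mm across, 56 mm high, standing behind the case; origin: centre of its underside. Bystander.
- bearing: Loose ball bearing, 47 mm across, 14 mm high, near the bench's front edge; origin: centre of its underside. Bystander.
- spark_plug: Loose spark plug, 64 mm long, lying behind the rack; origin: centre of its underside. Bystander.

How it is judged:
By the outcome, as a careful person would: the job done as asked, in the order asked, and still so for the second after the job is handed in, with the robot touching nothing.
It also fails if it takes over 64 s, if anything falls off the work surface, if the arm or the gripper's body presses on something with over 40 N, if the wrist force passes 120 N, or if a joint passes its speed limit or range.

## Working session

There is one attempt and no reset: what is moved stays moved. The work goes in short steps, Python scripts to look and compute and a tool call to move; the robot and the scene stay as the last step left them, time stands still between calls to the robot, and variables do not carry over. Pictures are saved under pics/ and viewed, at most 10 in all, crops included, and the job is handed in when it is done.

Besides the shell and the picture viewer there is one more tool, called after ">>>" as name(argument=value, ...), one argument or row to a line, values as JSON. move_arm: Moves the arm, as the interface text tells. Its arguments: {"type":"object","properties":{"targets":{"type":"array"},"grip_force":{"type":"number"}},"required":["targets"]}

```bash
mkdir -p pics; ls; cat > h.py <<'E'
import numpy as np, cv2
from scipy.spatial.transform import Rotation as R
from bench import r
def cam(n,save=None):
    c=r.camera(n)
    if save: cv2.imwrite('pics/'+save,c['image'])
    c['f']=200/np.tan(np.radians(c['vertical_fov'])/2); c['n']=n
    return c
def ray(c,u,v):
    a=np.array([u-c['cx'],v-c['cy']])/c['f']
    if c['n']=='wrist':
        t=np.hypot(*a); d=np.array([*(a*np.sin(t)/max(t,1e-9)),np.cos(t)])
    else: d=np.array([*a,1.])
    M=np.array(c['cam_to_world']); return M[:3,3],M[:3,:3]@d
def onz(c,u,v,z):
    o,d=ray(c,u,v); return o+d*(z-o[2])/d[2]
def proj(c,p):
    M=np.array(c['cam_to_world']); q=M[:3,:3].T@(np.array(p)-M[:3,3])
    if c['n']=='wrist':
        t=np.arctan2(np.hypot(q[0],q[1]),q[2]); k=t/max(np.hypot(q[0],q[1]),1e-9)
    else: k=1/q[2]
    return c['f']*k*q[:2]+[c['cx'],c['cy']]
E
python3 - <<'E'
from h import *
a=cam('scene'); b=cam('top'); w=cam('wrist','w0.png')
for c in(a,b,w): print(c['n'],c['f'],c['cx'],c['cy'],np.round(c['cam_to_world'],3).tolist())
cv2.imwrite('pics/s0.png',a['image']);cv2.imwrite('pics/t0.png',b['image'])
print(r.read_state())
E
```

```text
pics
scene 472.4768240418951 308.8573711569304 199.35279136914502 [[-0.472, -0.522, 0.711, -0.199], [-0.882, 0.279, -0.381, 0.387], [0.0, -0.806, -0.592, 0.709], [0.0, 0.0, 0.0, 1.0]]
top 482.45443618964435 312.0948159622941 199.17626444872883 [[0.01, -0.992, 0.124, 0.403], [-1.0, -0.013, -0.026, 0.002], [0.027, -0.123, -0.992, 1.269], [0.0, 0.0, 0.0, 1.0]]
wrist 309.70691628693146 315.30608216846497 197.71582478680776 [[0.282, -0.916, -0.284, 0.253], [-0.959, -0.271, -0.081, -0.576], [-0.003, 0.295, -0.955, 0.384], [0.0, 0.0, 0.0, 1.0]]
{'time': 0.15, 'joint_positions': array([ 1.26238314,  0.33268858, -0.06471566,  1.46068184,  0.02157876,
        1.349872  , -0.08847392]), 'joint_vel': array([-2.13264762e-04, -7.15006302e-04, -7.17525983e-05, -4.30193744e-03,
       -5.11095010e-04,  2.48340262e-04, -1.40701735e-03]), 'joint_torque': array([ 8.96813381e-04, -6.23635912e+01,  2.45596503e-02, -3.90143967e+01,
       -6.14076527e-02,  3.73010198e-02,  1.26056375e-04]), 'ee_pos': array([ 0.17615775, -0.59939651,  0.22199232]), 'eef_rot': array([ 9.89802422e-01,  1.42446259e-01, -7.41068717e-05, -4.72150775e-04]), 'ft_force': array([-0.09317872, -0.1398528 , -0.77434657]), 'torque': array([ 0.01859332, -0.05540089,  0.00884027]), 'grip_force': 0.0, 'width': 0.0873165299565871}
```

View pics/t0.png

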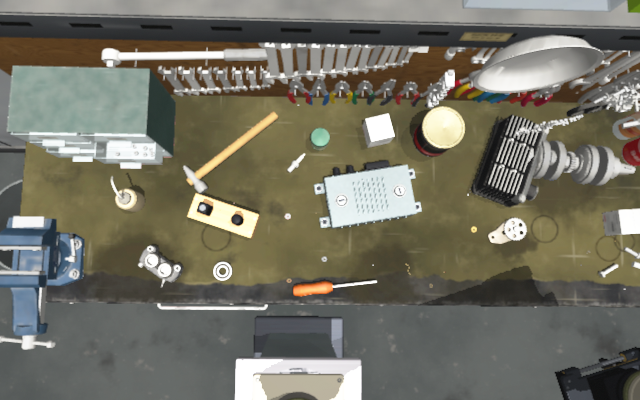

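View pics/s0.png

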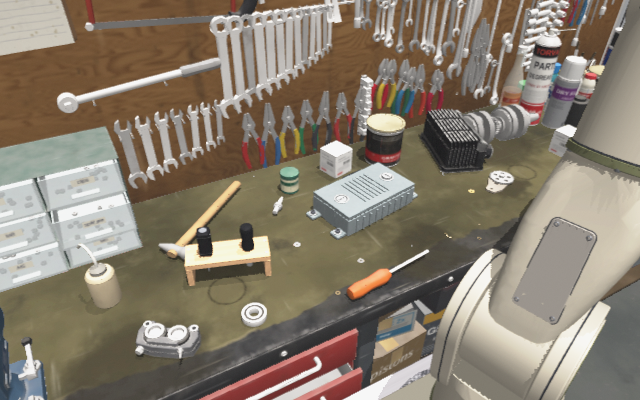

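Top view: the rack is at about (223,215) with tools at (205,208) and (238,220). The case is at (367,195) with studs near (341,201) and (399,190). I'll enlarge these areas.

```bash
python3 - <<'E'
from h import *
t=cv2.imread('pics/t0.png'); s=cv2.imread('pics/s0.png')
f=lambda im,x,y,w,h,k:cv2.resize(im[y:y+h,x:x+w],(w*k,h*k),interpolation=cv2.INTER_CUBIC)
A=np.hstack([f(t,180,185,85,60,4),f(t,315,160,105,60,4)])
B=np.hstack([f(s,180,215,95,65,4),f(s,310,160,95,65,4)])
W=max(A.shape[1],B.shape[1])
p=lambda i:np.pad(i,((0,0),(0,W-i.shape[1]),(0,0)))
cv2.imwrite('pics/c0.png',np.vstack([p(A),p(B)]))
E
```

```text
(no output)
```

View pics/c0.png

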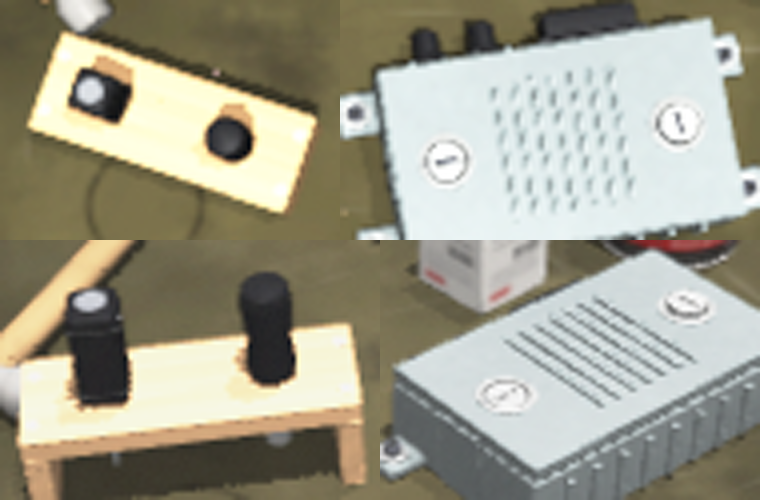

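The square handle is the left tool, at top-view pixel (205,208). The left stud's slot lies along the stud line and the right stud's slot lies across it. I'll mask for positions.

```bash
python3 - <<'E'
from h import *
c=cam('top'); b=cam('scene')
P=lambda u,v,z:onz(c,180+u/4,185+v/4,z)
q=[P(*p,0.056) for p in((62,33),(317,120),(285,213),(28,128))]
cen=np.mean(q,0); ydir=(q[0]+q[3]-q[1]-q[2])[:2]; ydir/=np.linalg.norm(ydir)
print('rack',cen,'y',ydir,np.degrees(np.arctan2(*ydir[::-1])), np.linalg.norm(q[0]-q[1]),np.linalg.norm(q[0]-q[3]))
for s in(1,-1): print('hole',cen[:2]+s*.042*ydir)
print('driver top',P(90,92,.116)); print('nut top',P(229,138,.116))
S=[onz(c,315+(u-340)/4,160+v/4,.058) for u,v in((447,161),(679,125))]
print('studs',S,np.linalg.norm(S[0]-S[1]))
for u,v in((503,397),(686,306)):print('scene stud',onz(b,310+(u-380)/4,160+(v-240)/4,.058))
print('scene drv top',onz(b,180+94/4,215+(300-240)/4,.116))
E
```

```text
rack [0.50896648 0.192931   0.056     ] y [0.30711163 0.9516735 ] 72.11474990343261 0.17011711064104126 0.06317717050720635
hole [0.52186517 0.23290129]
hole [0.49606779 0.15296072]
driver top [0.52187227 0.23339182 0.116     ]
nut top [0.49533995 0.14989509 0.116     ]
studs [array([ 0.55208048, -0.10504506,  0.058     ]), array([ 0.57715108, -0.25311561,  0.058     ])] 0.15017797443597417
scene stud [ 0.54797884 -0.09741149  0.058     ]
scene stud [ 0.57625883 -0.24790007  0.058     ]
scene drv top [0.52085922 0.23436464 0.116     ]
```

>>> move_arm(
  targets=[
    [[3.6,-2.6,-0.2],[0,0,0],100],
    [[3.6,-2.6,-0.2],[0,0,0],100],
    [[3.6,-2.6,-0.2],[0,0,0],100],
    [[3.6,-2.6,-0.2],[0,0,0],100],
    [[3.6,-2.6,-0.2],[0,0,0],100],
    [[3.6,-2.6,-0.2],[0,0,0],100],
    [[3.6,-2.6,-0.2],[0,0,0],100],
    [[3.6,-2.6,-0.2],[0,0,0],100],
    [[3.6,-2.6,-0.2],[0,0,0],100],
    [[3.6,-2.6,-0.2],[0,0,0],100],
    [[3.6,-2.6,-0.2],[0,0,0],100],
    [[3.6,-2.6,-0.2],[0,0,0],100],
    [[0,0,0],[0,0,0],100],
  ],
)

```text
time: 1.88
ee_pos: [0.5045, -0.1748, 0.2467]
eef_rot: [0.989, 0.145, 0.001, -0.001]
ft_force: [-0.1, -0.9, -0.4]
width: 0.0867
grip_force: 0.0
```

```bash
python3 - <<'E'
from h import *
w=cam('wrist','w1.png'); print(r.read_state()['joint_positions'])
q=[proj(w,(.552,-.105,.058)),proj(w,(.577,-.253,.058))]; print(q)
im=w['image']; k=5; T=[]
for u,v in q:
    u,v=int(u),int(v); T.append(cv2.resize(im[max(v-40,0):v+40,u-40:u+40],(400,400),interpolation=cv2.INTER_CUBIC)); print(u-40,max(v-40,0))
cv2.imwrite('pics/c1.png',np.hstack(T))
E
```

```text
[ 0.68254931  0.15055334 -0.47374417  1.64636251  0.06969091  1.36163576
 -1.08303708]
[array([269.29465751, 118.87538666]), array([399.1147348 , 136.31273522])]
229 78
359 96
```

View pics/c1.png

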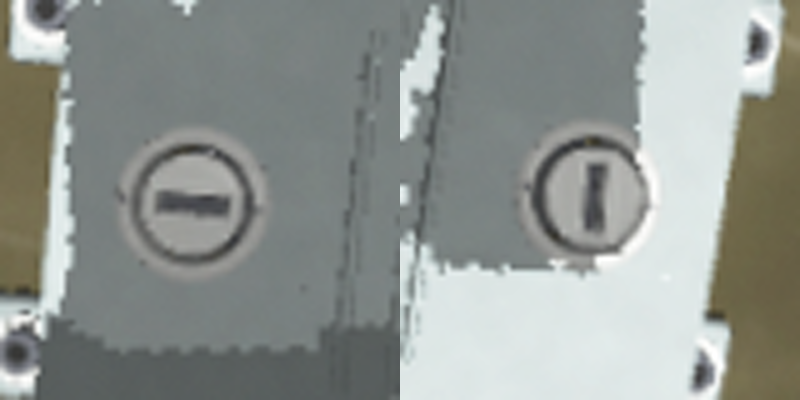

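The right stud (y ≈ -0.253) is the open one. Its slot, at crop (595,197), lies across the dimple line, while the left stud's slot lies along its dimples. Next I'll look at the driver.

>>> move_arm(
  targets=[
    [[1.2,-4.1,0],[0,0,0],100],
    [[1.2,-4.1,0],[0,0,0],100],
    [[1.2,-4.1,0],[0,0,0],100],
    [[1.2,-4.1,0],[0,0,0],100],
    [[1.2,-4.1,0],[0,0,0],100],
    [[1.2,-4.1,0],[0,0,0],100],
    [[1.2,-4.1,0],[0,0,0],100],
    [[1.2,-4.1,0],[0,0,0],100],
    [[1.2,-4.1,0],[0,0,0],100],
    [[0,0,0],[0,0,-0.18],100],
    [[0,0,0],[0,0,-0.18],100],
    [[0,0,0],[0,0,-0.18],100],
    [[0,0,0],[0,0,-0.18],100],
    [[0,0,0],[0,0,-0.18],100],
    [[0,0,0],[0,0,-0.18],100],
    [[0,0,0],[0,0,-0.18],100],
    [[0,0,0],[0,0,-0.18],100],
    [[0,0,0],[0,0,0],100],
  ],
)

```text
time: 4.18
ee_pos: [0.5027, 0.2045, 0.2463]
eef_rot: [0.651, 0.759, -0.0, 0.0]
ft_force: [-0.3, 0.2, 0.5]
width: 0.0869
grip_force: 0.0
```

```bash
python3 - <<'E'
from h import *
w=cam('wrist','w2.png'); s=r.read_state(); print(s['joint_positions'])
q=proj(w,(.522,.233,.1)); print(q)
u,v=np.clip(q.astype(int),[60,60],[580,340]); print(u-60,v-60)
cv2.imwrite('pics/c2.png',cv2.resize(w['image'][v-60:v+60,u-60:u+60],(600,600),interpolation=cv2.INTER_CUBIC))
E
```

```text
[ 0.35389344  0.2605224  -0.96249118  1.6054331   0.21704615  1.38969788
 -0.48287632]
[339.37110441 161.50256702]
279 101
```

View pics/c2.png

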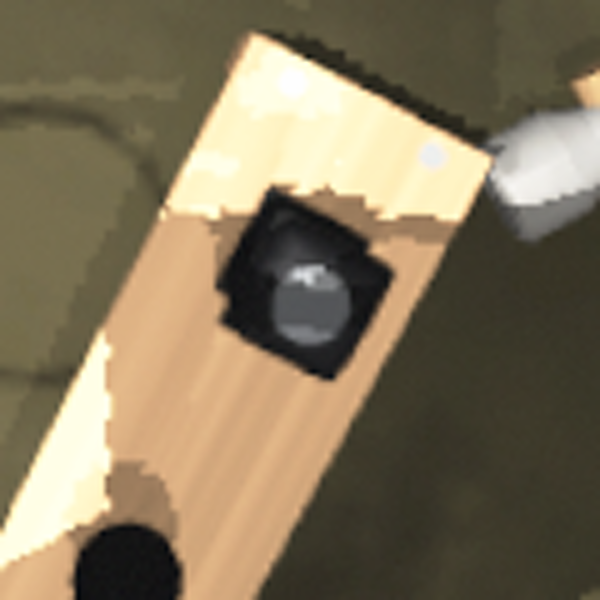

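```bash
cat >> h.py <<'E'
def to(p,yaw=None):
    s=r.read_state(); M=R.from_quat(s['eef_rot']).as_matrix()
    y=np.degrees(np.arctan2(M[1,0],M[0,0]))
    print('tool cm',np.round(100*M.T@(np.array(p)-s['ee_pos']),2),'yaw',round(y,2),'wz',None if yaw is None else np.round(np.radians(y-yaw),3))
E
python3 - <<'E'
from h import *
w=cam('wrist')
L,B,Rr=[onz(w,279+u/5,101+v/5,.116)[:2] for u,v in((222,320),(332,380),(394,270))]
print('centre',(L+Rr)/2,[ (np.linalg.norm(d),np.degrees(np.arctan2(d[1],d[0]))) for d in(B-L,Rr-B)])
c=onz(w,279+312/5,101+303/5,.116); print('disc',c)
to((.5219,.2334,.067),72)
E
```

```text
centre [0.52129426 0.23759858] [(np.float64(0.024494748047667894), np.float64(-20.18405036113506)), (np.float64(0.024625889352386566), np.float64(70.77227932414019))]
disc [0.52230603 0.23613785 0.116     ]
tool cm [ 2.53  2.34 17.94] yaw 98.56 wz 0.464
```

>>> move_arm(
  targets=[
    [[0,0,0],[0,0,0.164],100],
    [[0,0,0],[0,0,0.164],100],
    [[0,0,0],[0,0,0.164],100],
    [[3.5,0.8,0],[0,0,0],100],
    [[0,0,4.5],[0,0,0],100],
    [[0,0,4.5],[0,0,0],100],
    [[0,0,3.0],[0,0,0],100],
    [[0,0,2.0],[0,0,0],100],
    [[0,0,0],[0,0,0],100],
  ],
)

```text
time: 5.4
ee_pos: [0.521, 0.2358, 0.1057]
eef_rot: [0.816, 0.578, -0.001, -0.0]
ft_force: [0.1, -0.3, -0.1]
width: 0.0871
grip_force: 0.0
```

```bash
python3 - <<'E'
from h import *
w=cam('wrist','w3.png'); to((.522,.235,.067),70.3)
cv2.imwrite('pics/c3.png',cv2.resize(w['image'][100:400,160:480],(640,600)))
E
```

```text
tool cm [-0.12  0.08  3.99] yaw 70.63 wz 0.006
```

View pics/c3.png

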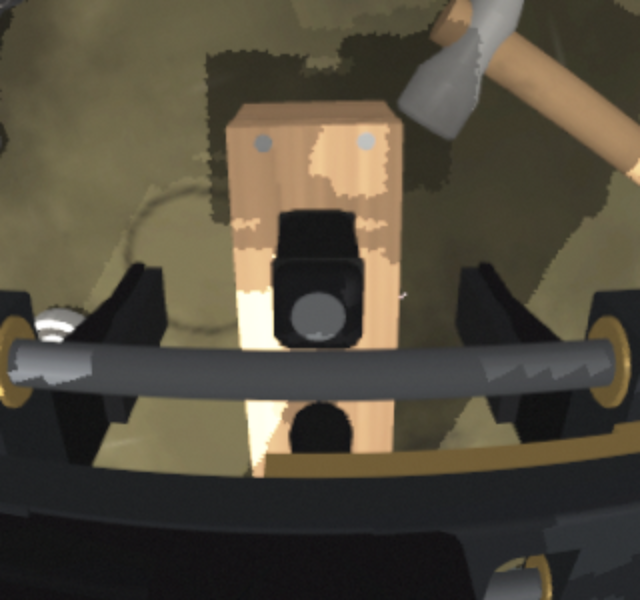

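The handle sits square between the fingers, with its disc at (318,317) against a finger midline of about 311. Descend and grasp.

>>> move_arm(
  targets=[
    [[-0.1,0.1,2.0],[0,0,0],100],
    [[0,0,1.9],[0,0,0],100],
    [[0,0,0],[0,0,0],100],
    [[0,0,0],[0,0,0],40],
    [[0,0,0],[0,0,0],20],
    [[0,0,0],[0,0,0],20],
    [[0,0,0],[0,0,0],10],
    [[0,0,0],[0,0,0],10],
    [[0,0,0],[0,0,0],0],
    [[0,0,0],[0,0,0],0],
  ],
  grip_force=50,
)

```text
time: 6.7
ee_pos: [0.5221, 0.235, 0.0675]
eef_rot: [0.816, 0.578, 0.0, 0.0]
ft_force: [-0.3, -0.0, 1.3]
width: 0.0257
grip_force: 50.0
```

>>> move_arm(
  targets=[
    [[0,0,-1],[0,0,0],0],
    [[0,0,-2],[0,0,0],0],
    [[0,0,-4],[0,0,0],0],
    [[0,0,-4],[0,0,0],0],
    [[0,0,-4],[0,0,0],0],
    [[0,0,0],[0,0,0],0],
  ],
)

```text
time: 7.45
ee_pos: [0.5233, 0.2364, 0.2222]
eef_rot: [0.816, 0.579, 0.003, 0.001]
ft_force: [1.0, 0.8, -1.9]
width: 0.0258
grip_force: 50.0
```

```bash
python3 - <<'E'
from h import *
w=cam('wrist','w4.png'); s=r.read_state(); print(s['joint_positions'],s['ft_force'])
M=R.from_quat(s['eef_rot']).as_matrix()
tip=s['ee_pos']+M@[0,0,.057]; q=proj(w,tip); print(tip,q)
u,v=q.astype(int); v=min(max(v,50),350)
cv2.imwrite('pics/c4.png',cv2.resize(w['image'][v-50:v+50,u-50:u+50],(600,600),interpolation=cv2.INTER_CUBIC)); print(u-50,v-50)
E
```

```text
[ 0.21980991  0.33818657 -0.88819748  1.57301039  0.26810929  1.35466229
 -1.0344625 ] [ 0.16930078 -0.39139902 -1.81254686]
[0.5228008  0.23570264 0.16288552] [315.98384239 215.7173944 ]
265 165
```

View pics/c4.png

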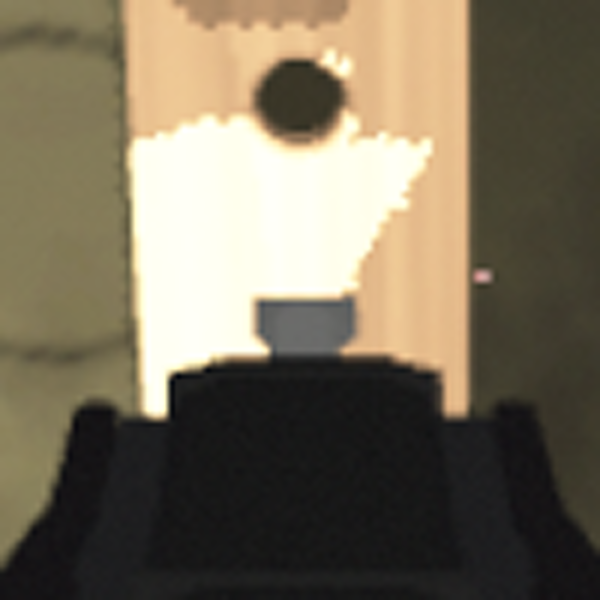

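The blade's broad face points at the camera, so its width lies along the tool's y. Its tip is at wrist pixel (316,214.5) against a predicted (316,215.7), so the grasp is true. Now to the open stud.

>>> move_arm(
  targets=[
    [[-4.4,2.1,0],[0,0,0],0],
    [[-4.4,2.1,0],[0,0,0],0],
    [[-4.4,2.1,0],[0,0,0],0],
    [[-4.4,2.1,0],[0,0,0],0],
    [[-4.4,2.1,0],[0,0,0],0],
    [[-4.4,2.1,0],[0,0,0],0],
    [[-4.4,2.1,0.5],[0,0,0],0],
    [[-4.4,2.1,0.5],[0,0,0],0],
    [[-4.4,2.1,1],[0,0,0],0],
    [[-4.4,2.1,1],[0,0,0],0],
    [[0,0,0],[0,0,-0.17],0],
    [[0,0,0],[0,0,-0.17],0],
    [[0,0,0],[0,0,-0.17],0],
    [[0,0,0],[0,0,0],0],
    [[0,0,0],[0,0,0],0],
  ],
)

```text
time: 9.38
ee_pos: [0.5745, -0.2495, 0.1872]
eef_rot: [0.645, 0.764, -0.0, -0.0]
ft_force: [-0.0, -0.6, -1.6]
width: 0.026
grip_force: 50.0
```

```bash
python3 - <<'E'
from h import *
w=cam('wrist','w5.png'); s=r.read_state(); print(s['joint_positions'],s['ft_force'],s['width'])
M=R.from_quat(s['eef_rot']).as_matrix()
print(proj(w,s['ee_pos']+M@[0,0,.057])); q=proj(w,(.577,-.253,.062)); print(q); to((.577,-.253,.15),100)
u,v=q.astype(int); v=min(max(v,50),350)
cv2.imwrite('pics/c5.png',cv2.resize(w['image'][v-50:v+50,u-50:u+50],(600,600),interpolation=cv2.INTER_CUBIC)); print(u-50,v-50)
E
```

```text
[ 0.88413684  0.45164774 -0.73149483  1.47395385  0.30463935  1.33271987
  0.30049449] [-0.2207877  -0.91216674 -1.19893892] 0.025430860255766574
[316.53886488 216.17600293]
[318.19269364 195.17555027]
tool cm [-0.38  0.18  3.73] yaw 99.73 wz -0.005
268 145
```

View pics/c5.png

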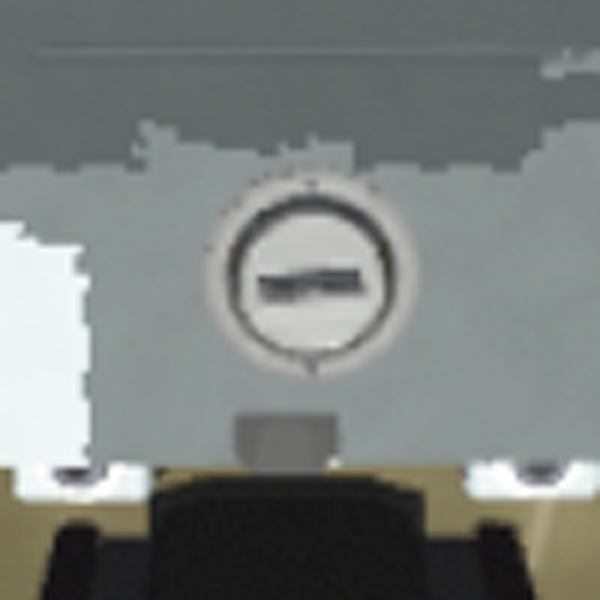

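```bash
cat > slot.py <<'E'
from h import *
def go(w,box,zslot,tippx=None):
    x0,y0,x1,y1=box; g=cv2.cvtColor(w['image'],cv2.COLOR_BGR2GRAY)[y0:y1,x0:x1]
    g=cv2.resize(g,None,fx=6,fy=6,interpolation=cv2.INTER_CUBIC)
    m=(g<130).astype(np.uint8); n,l,st,ce=cv2.connectedComponentsWithStats(m)
    i=1+np.argmax(st[1:,4]); ys,xs=np.where(l==i)
    P=np.array([onz(w,x0-.5+(a+.5)/6,y0-.5+(b+.5)/6,zslot)[:2] for a,b in zip(xs,ys)])
    c=(P.max(0)+P.min(0))/2; mu=P.mean(0); e,V=np.linalg.eigh(np.cov((P-mu).T)); d=V[:,1]
    t=(P-mu)@d; a=np.degrees(np.arctan2(d[1],d[0]))%180
    print('slot n',len(P),'mean',mu,'len',np.ptp(t),'ang',a); return mu,a
E
python3 - <<'E'
from slot import *
w=cam('wrist'); s=r.read_state()
mu,a=go(w,(306,184,334,200),.0615)
tz=s['ee_pos'][2]-.057; tip=onz(w,268+288/6,145+413/6,tz)
M=R.from_quat(s['eef_rot']).as_matrix(); print('tip',tip,'nominal',s['ee_pos']+M@[0,0,.057])
# front edge of tip seen => centre 0.7mm behind (-x tool)
ctr=tip-M[:,0]*.0
for u,v in((310,180),(310,368)): print(onz(w,268+u/6,145+v/6,.058))
to((*(s['ee_pos'][:2]+mu-tip[:2]),.13),(a+90)%180)
E
```

```text
slot n 2336 mean [ 0.57739947 -0.24969589] len 0.016379363847621776 ang 15.232869946087447
tip [ 0.57392017 -0.24774923  0.13046146] nominal [ 0.57465842 -0.24957285  0.13046146]
[ 0.57526298 -0.23399604  0.058     ]
[ 0.58079095 -0.26536437  0.058     ]
tool cm [-0.25  0.31  5.75] yaw 99.78 wz -0.095
```

>>> move_arm(
  targets=[
    [[-0.25,0.3,1],[0,0,0],0],
    [[0,0,1.5],[0,0,-0.095],0],
    [[0,0,1.5],[0,0,0],0],
    [[0,0,1.0],[0,0,0],0],
    [[0,0,0],[0,0,0],0],
    [[0,0,0],[0,0,0],0],
  ],
)

```text
time: 10.22
ee_pos: [0.5785, -0.2516, 0.1381]
eef_rot: [0.607, 0.795, 0.0, 0.0]
ft_force: [0.1, -0.3, -0.6]
width: 0.0261
grip_force: 50.0
```

```bash
python3 - <<'E'
from h import *
w=cam('wrist','w6.png'); s=r.read_state(); print(s['joint_positions'],s['ft_force'],s['torque'])
M=R.from_quat(s['eef_rot']).as_matrix()
q=proj(w,s['ee_pos']+M@[0,0,.057]); print(q); to((.5774,-.2497,.15),105.2)
u,v=q.astype(int)
cv2.imwrite('pics/c6.png',cv2.resize(w['image'][v-40:v+20,u-40:u+40],(800,600),interpolation=cv2.INTER_CUBIC)); print(u-40,v-40)
E
```

```text
[ 0.88411971  0.50294679 -0.73246452  1.52001026  0.34671134  1.25103782
  0.37154375] [-0.86567578  0.27681225 -0.68283003] [-0.03152784 -0.16565751  0.02066187]
[316.39753219 216.37146965]
tool cm [ 0.22 -0.06 -1.18] yaw 105.33 wz 0.002
276 176
```

View pics/c6.png

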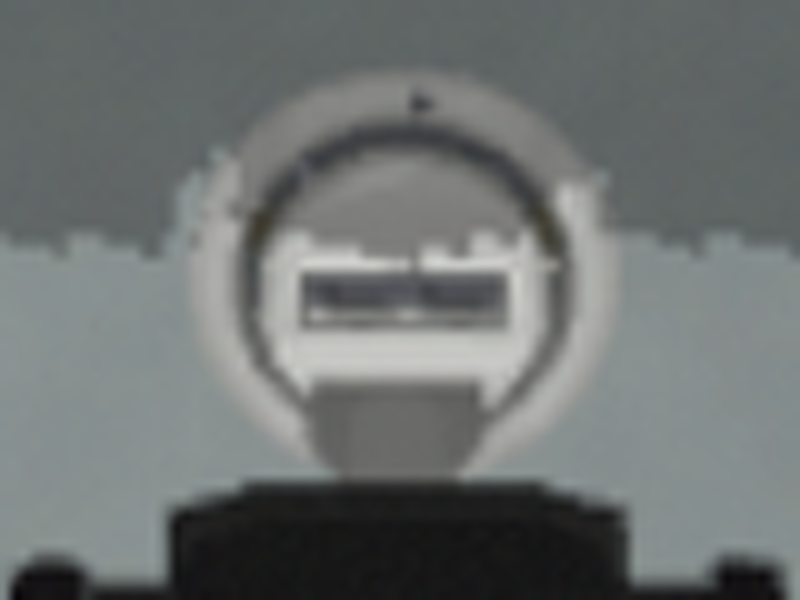

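```bash
python3 - <<'E'
from h import *
w=cam('wrist'); s=r.read_state(); M=R.from_quat(s['eef_rot']).as_matrix()
z=s['ee_pos'][2]-.057
for dv in(0,.5):
  t=onz(w,276+39.4,176+37.6+dv,z); p=onz(w,276+40.0,176+29.6,.062)
  d=M.T@(p-t); print(np.round(d*1e3,2))
E
```

```text
[-0.1   0.5  19.21]
[ 0.3   0.5  19.21]
```

>>> move_arm(
  targets=[
    [[0.05,0.05,1.0],[0,0,0],0],
    [[0,0,0.7],[0,0,0],0],
    [[0,0,0],[0,0,0],0],
    [[0,0,0],[0,0,0],0],
  ],
)

```text
time: 10.82
ee_pos: [0.5786, -0.2509, 0.1206]
eef_rot: [0.606, 0.795, 0.0, 0.0]
ft_force: [-0.7, -0.2, -1.1]
width: 0.0255
grip_force: 50.0
```

```bash
cat >> h.py <<'E'
def avg(n=4):
    L=[]
    for _ in range(n): r.camera('wrist'); s=r.read_state(); L.append([*s['ee_pos'],*s['ft_force'],s['torque'][2]])
    print('t',s['time'],np.round(np.mean(L,0),4),'sd fz',np.std([l[5] for l in L]).round(2))
E
python3 - <<'E'
from h import *
avg(4)
w=cam('wrist'); 
cv2.imwrite('pics/c7.png',cv2.resize(w['image'][176:236,276:356],(800,600),interpolation=cv2.INTER_CUBIC))
E
```

```text
t 11.025 [ 0.5787 -0.251   0.1208 -0.0596 -0.1413 -0.7267  0.0102] sd fz 0.13
```

View pics/c7.png

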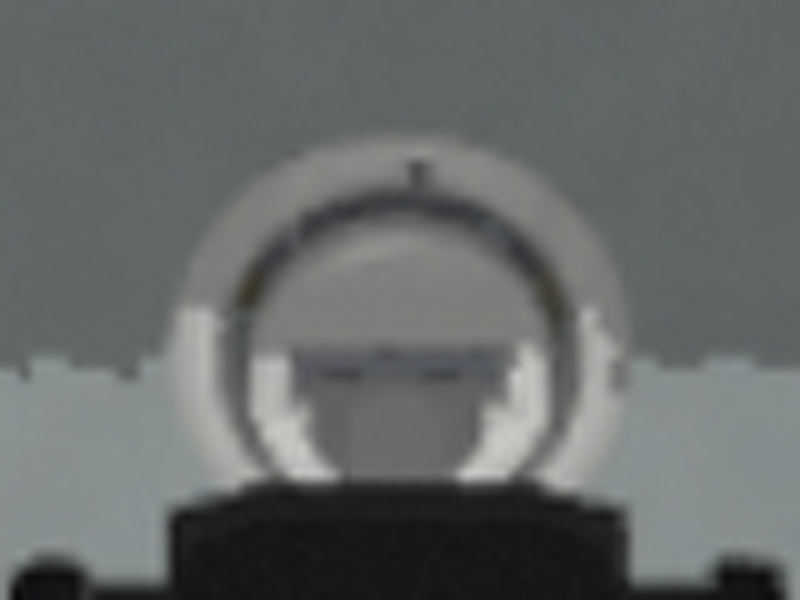

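>>> move_arm(
  targets=[
    [[0,0,0.2],[0,0,0],0],
    [[0,0,0.2],[0,0,0],0],
    [[0,0,0],[0,0,0],0],
    [[0,0,0],[0,0,0],0],
  ],
)

```text
time: 11.58
ee_pos: [0.5785, -0.2509, 0.1166]
eef_rot: [0.606, 0.795, -0.0, 0.0]
ft_force: [0.2, 0.2, -1.0]
width: 0.0257
grip_force: 50.0
```

>>> move_arm(
  targets=[
    [[0,0,0.15],[0,0,0],0],
    [[0,0,0.1],[0,0,0],0],
    [[0,0,0],[0,0,0],0],
    [[0,0,0],[0,0,0],0],
  ],
)

```text
time: 12.08
ee_pos: [0.5786, -0.251, 0.1142]
eef_rot: [0.606, 0.795, 0.0, 0.0]
ft_force: [-0.3, -0.1, 1.5]
width: 0.0253
grip_force: 50.0
```

In the slot: contact came at the floor height with no lateral force. Now pressing and feeling for depth.

>>> move_arm(
  targets=[
    [[0,0,0.1],[0,0,0],0],
    [[0,0,0.1],[0,0,0],0],
    [[0,0,0.1],[0,0,0],0],
    [[0,0,0.1],[0,0,0],0],
    [[0,0,0],[0,0,0],0],
    [[0,0,0],[0,0,0],0],
  ],
)

```text
time: 12.82
ee_pos: [0.5786, -0.251, 0.1102]
eef_rot: [0.606, 0.795, 0.0, 0.0]
ft_force: [0.0, 0.0, 2.9]
width: 0.0258
grip_force: 50.0
```

```bash
python3 -c "
from h import *
avg(4)"
```

```text
t 13.025 [ 0.5786 -0.251   0.1102  0.2156 -0.2514  3.1077  0.02  ] sd fz 0.22
```

>>> move_arm(
  targets=[
    [[0,0,0.06],[0,0,0],0],
    [[0,0,0.06],[0,0,0],0],
    [[0,0,0],[0,0,0],0],
  ],
)

```text
time: 13.4
ee_pos: [0.5786, -0.251, 0.1089]
eef_rot: [0.606, 0.795, 0.0, 0.0]
ft_force: [0.6, -0.4, 4.3]
width: 0.0256
grip_force: 50.0
```

>>> move_arm(
  targets=[
    [[0,0,0.04],[0,0,0],0],
    [[0,0,0],[0,0,0],0],
  ],
)

```text
time: 13.65
ee_pos: [0.5786, -0.251, 0.1085]
eef_rot: [0.606, 0.795, 0.0, 0.0]
ft_force: [0.2, 0.1, 4.2]
width: 0.0257
grip_force: 50.0
```

>>> move_arm(
  targets=[
    [[0,0,0.04],[0,0,0],0],
    [[0,0,0],[0,0,0],0],
  ],
)

```text
time: 13.9
ee_pos: [0.5786, -0.251, 0.1081]
eef_rot: [0.606, 0.795, 0.0, 0.0]
ft_force: [1.2, -0.1, 4.1]
width: 0.0258
grip_force: 50.0
```

>>> move_arm(
  targets=[
    [[0,0,0.04],[0,0,0],0],
    [[0,0,0],[0,0,0],0],
  ],
)

```text
time: 14.15
ee_pos: [0.5785, -0.251, 0.1077]
eef_rot: [0.606, 0.795, -0.0, 0.0]
ft_force: [0.1, -0.3, 5.1]
width: 0.026
grip_force: 50.0
```

>>> move_arm(
  targets=[
    [[0,0,0.04],[0,0,0],0],
    [[0,0,0],[0,0,0],0],
  ],
)

```text
time: 14.4
ee_pos: [0.5785, -0.251, 0.1073]
eef_rot: [0.606, 0.795, -0.0, 0.0]
ft_force: [0.6, 0.1, 4.0]
width: 0.0258
grip_force: 50.0
```

>>> move_arm(
  targets=[
    [[0,0,0.04],[0,0,0],0],
    [[0,0,0],[0,0,0],0],
  ],
)

```text
time: 14.65
ee_pos: [0.5786, -0.251, 0.1069]
eef_rot: [0.606, 0.795, -0.0, 0.0]
ft_force: [1.3, -0.1, 4.6]
width: 0.0256
grip_force: 50.0
```

>>> move_arm(
  targets=[
    [[0,0,0.04],[0,0,0],0],
    [[0,0,0],[0,0,0],0],
  ],
)

```text
time: 14.9
ee_pos: [0.5786, -0.251, 0.1065]
eef_rot: [0.606, 0.795, 0.0, 0.0]
ft_force: [0.2, 0.3, 6.0]
width: 0.0255
grip_force: 50.0
```

>>> move_arm(
  targets=[
    [[0,0,0.03],[0,0,0],0],
    [[0,0,0],[0,0,0],0],
  ],
)

```text
time: 15.15
ee_pos: [0.5786, -0.2509, 0.1063]
eef_rot: [0.606, 0.795, 0.0, 0.0]
ft_force: [-0.0, 0.1, 5.0]
width: 0.0256
grip_force: 50.0
```

>>> move_arm(
  targets=[
    [[0,0,0.04],[0,0,0],0],
    [[0,0,0],[0,0,0],0],
  ],
)

```text
time: 15.4
ee_pos: [0.5786, -0.251, 0.1059]
eef_rot: [0.606, 0.795, -0.0, 0.0]
ft_force: [0.9, -1.3, 6.1]
width: 0.0256
grip_force: 50.0
```

>>> move_arm(
  targets=[
    [[0,0,0.04],[0,0,0],0],
    [[0,0,0],[0,0,0],0],
  ],
)

```text
time: 15.65
ee_pos: [0.5786, -0.251, 0.1055]
eef_rot: [0.606, 0.795, -0.0, 0.0]
ft_force: [0.3, 0.5, 6.7]
width: 0.026
grip_force: 50.0
```

>>> move_arm(
  targets=[
    [[0,0,0.03],[0,0,0],0],
    [[0,0,0],[0,0,0],0],
  ],
)

```text
time: 15.9
ee_pos: [0.5786, -0.2509, 0.1052]
eef_rot: [0.606, 0.795, 0.0, 0.0]
ft_force: [0.3, -0.4, 6.1]
width: 0.0255
grip_force: 50.0
```

>>> move_arm(
  targets=[
    [[0,0,0.03],[0,0,0],0],
    [[0,0,0],[0,0,0],0],
  ],
)

```text
time: 16.15
ee_pos: [0.5786, -0.251, 0.1051]
eef_rot: [0.606, 0.795, -0.0, 0.0]
ft_force: [0.0, 0.6, 7.0]
width: 0.0256
grip_force: 50.0
```

```bash
python3 -c "
from h import *
avg(6)"
```

```text
t 16.45 [ 5.7860e-01 -2.5100e-01  1.0510e-01 -1.2320e-01  3.2200e-01  7.2772e+00
 -1.8000e-03] sd fz 0.55
```

>>> move_arm(
  targets=[
    [[0,0,0.02],[0,0,0],0],
    [[0,0,0],[0,0,0],0],
  ],
)

```text
time: 16.7
ee_pos: [0.5786, -0.251, 0.105]
eef_rot: [0.606, 0.795, -0.0, 0.0]
ft_force: [-0.8, 0.9, 8.8]
width: 0.0258
grip_force: 50.0
```

```bash
python3 -c "
from h import *
avg(4)"
```

```text
t 16.9 [ 5.7860e-01 -2.5100e-01  1.0500e-01 -7.6460e-01  3.6450e-01  8.1437e+00
  4.1000e-03] sd fz 0.38
```

At the stop: +0.9 N for 0.1 mm of travel. Now turning clockwise gently.

>>> move_arm(
  targets=[
    [[0,0,0],[0,0,0.07],0],
    [[0,0,0],[0,0,0.07],0],
    [[0,0,0],[0,0,0.06],0],
    [[0,0,0],[0,0,0.06],0],
    [[0,0,0],[0,0,0],0],
  ],
)

```text
time: 17.52
ee_pos: [0.5787, -0.2509, 0.1051]
eef_rot: [0.705, 0.71, -0.0, 0.0]
ft_force: [-0.1, 0.8, 8.5]
width: 0.0258
grip_force: 50.0
```

```bash
python3 -c "
from h import *
avg(3); to((.5786,-.251,.105),105.33)"
```

```text
t 17.675 [ 0.5786 -0.251   0.105  -0.4923 -0.3079  7.9376  0.0264] sd fz 0.19
tool cm [-0. -0.  0.] yaw 90.46 wz -0.26
```

>>> move_arm(
  targets=[
    [[0,0,0],[0,0,0.05],0],
    [[0,0,0],[0,0,0.05],0],
    [[0,0,0],[0,0,0],0],
  ],
)

```text
time: 18.05
ee_pos: [0.5786, -0.251, 0.105]
eef_rot: [0.739, 0.674, -0.0, 0.0]
ft_force: [-0.7, 0.3, 7.1]
width: 0.0261
grip_force: 50.0
```

```bash
python3 -c "
from h import *
avg(3); to((.5786,-.251,.105),105.33)
w=cam('wrist')
cv2.imwrite('pics/c8.png',cv2.resize(w['image'][176:236,276:356],(800,600),interpolation=cv2.INTER_CUBIC))"
```

```text
t 18.2 [ 0.5786 -0.251   0.105  -0.873  -0.0189  7.9705  0.0267] sd fz 0.38
tool cm [-0.  0.  0.] yaw 84.73 wz -0.36
```

View pics/c8.png

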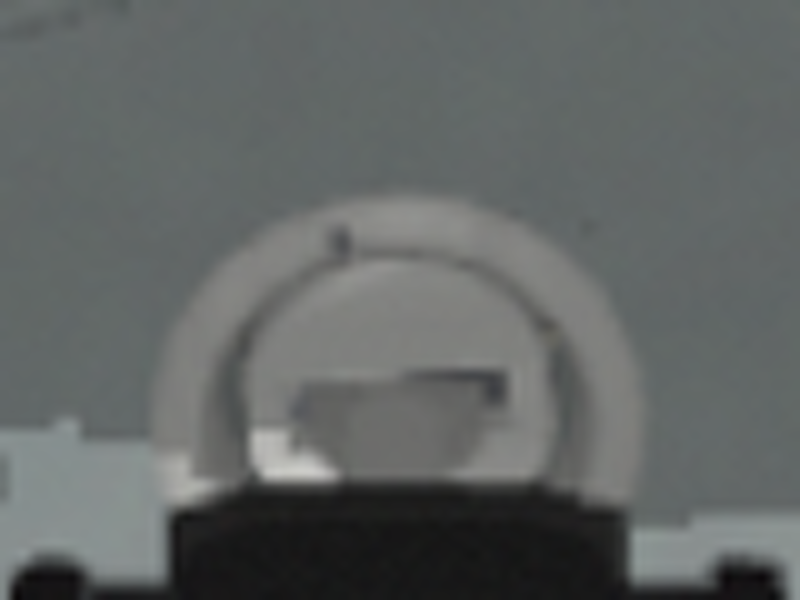

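The slot has followed the blade with little torque, so the stud is free. That was my eleventh picture, one over the limit, so I'll view no more. Continuing the turn in two parts.

>>> move_arm(
  targets=[
    [[0,0,0],[0,0,0.1],0],
    [[0,0,0],[0,0,0.1],0],
    [[0,0,0],[0,0,0.1],0],
    [[0,0,0],[0,0,0.1],0],
    [[0,0,0],[0,0,0.1],0],
    [[0,0,0],[0,0,0.1],0],
    [[0,0,0],[0,0,0.1],0],
    [[0,0,0],[0,0,0],0],
  ],
)

```text
time: 19.25
ee_pos: [0.5785, -0.2508, 0.105]
eef_rot: [0.925, 0.379, -0.0, 0.0]
ft_force: [-1.4, 1.3, 7.5]
width: 0.0259
grip_force: 50.0
```

```bash
python3 -c "
from h import *
avg(3); to((.5786,-.251,.105),105.33)"
```

```text
t 19.4 [ 5.7850e-01 -2.5080e-01  1.0500e-01 -1.0935e+00  8.3520e-01  8.9716e+00
 -5.7000e-03] sd fz 0.23
tool cm [-0.01  0.03 -0.  ] yaw 44.63 wz -1.059
```

>>> move_arm(
  targets=[
    [[0,0,0],[0,0,0.1],0],
    [[0,0,0],[0,0,0.1],0],
    [[0,0,0],[0,0,0.1],0],
    [[0,0,0],[0,0,0.1],0],
    [[0,0,0],[0,0,0.1],0],
    [[0,0,0],[0,0,0.1],0],
    [[0,0,0],[0,0,0.05],0],
    [[0,0,0],[0,0,0],0],
  ],
)

```text
time: 20.4
ee_pos: [0.5785, -0.2505, 0.105]
eef_rot: [0.998, 0.064, -0.0, -0.0]
ft_force: [-1.0, 1.6, 8.8]
width: 0.0253
grip_force: 50.0
```

```bash
python3 -c "
from h import *
avg(3); to((.5786,-.251,.105),105.33)
w=cam('wrist','w9.png')"
```

```text
t 20.55 [ 5.7850e-01 -2.5050e-01  1.0500e-01 -1.1365e+00  2.0362e+00  8.7227e+00
 -8.4000e-03] sd fz 0.13
tool cm [ 0.01  0.05 -0.  ] yaw 7.4 wz -1.709
```

>>> move_arm(
  targets=[
    [[0,0,0],[0,0,0.07],0],
    [[0,0,0],[0,0,0.07],0],
    [[0,0,0],[0,0,0],0],
  ],
)

```text
time: 20.98
ee_pos: [0.5785, -0.2505, 0.105]
eef_rot: [1.0, -0.006, -0.0, -0.0]
ft_force: [-2.3, 1.7, 8.7]
width: 0.0262
grip_force: 50.0
```

```bash
python3 -c "
from h import *
avg(3); to((.5786,-.251,.105),105.33)"
```

```text
t 21.125 [ 0.5785 -0.2505  0.105  -1.5228  1.5367  8.1789  0.0348] sd fz 0.19
tool cm [0.01 0.05 0.  ] yaw -0.62 wz -1.849
```

Turned 1.85 rad. Easing up, and checking that the spring force vanishes after about 2 mm.

>>> move_arm(
  targets=[
    [[0,0,-0.1],[0,0,0],0],
    [[0,0,-0.1],[0,0,0],0],
    [[0,0,-0.1],[0,0,0],0],
    [[0,0,-0.05],[0,0,0],0],
    [[0,0,0],[0,0,0],0],
  ],
)

```text
time: 21.75
ee_pos: [0.5784, -0.2507, 0.1078]
eef_rot: [1.0, -0.006, -0.0, -0.0]
ft_force: [0.4, 0.7, 2.2]
width: 0.0254
grip_force: 50.0
```

```bash
python3 -c "
from h import *
avg(4); to((.5786,-.251,.105),105.33)"
```

```text
t 21.95 [ 0.5784 -0.2507  0.1078  0.368   0.9022  2.68    0.0173] sd fz 0.4
tool cm [0.02 0.03 0.28] yaw -0.63 wz -1.849
```

>>> move_arm(
  targets=[
    [[0,0,-0.05],[0,0,0],0],
    [[0,0,-0.05],[0,0,0],0],
    [[0,0,0],[0,0,0],0],
  ],
)

```text
time: 22.32
ee_pos: [0.5782, -0.2511, 0.1087]
eef_rot: [1.0, -0.006, -0.0, 0.0]
ft_force: [1.2, -0.5, -1.2]
width: 0.0254
grip_force: 50.0
```

```bash
python3 -c "
from h import *
avg(4)"
```

```text
t 22.525 [ 5.7830e-01 -2.5110e-01  1.0890e-01  5.6280e-01  2.1990e-01 -1.2493e+00
  1.2000e-03] sd fz 0.75
```

The force is back at baseline, so the stud is caught. Withdrawing and checking the head height from an image, numerically.

>>> move_arm(
  targets=[
    [[0,0,-0.3],[0,0,0],0],
    [[0,0,-0.7],[0,0,0],0],
    [[0,0,-2],[0,0,0],0],
    [[0,0,-4],[0,0,0],0],
    [[0,0,-4.4],[0,0,0],0],
    [[0,0,0],[0,0,0],0],
  ],
)

```text
time: 23.28
ee_pos: [0.5806, -0.2514, 0.2289]
eef_rot: [1.0, -0.006, 0.004, 0.002]
ft_force: [0.5, -0.2, -2.3]
width: 0.0257
grip_force: 50.0
```

```bash
python3 - <<'E'
from slot import *
avg(2)
w=cam('wrist'); q=proj(w,(.5775,-.25,.057)).astype(int); print(q)
go(w,(q[0]-8,q[1]-8,q[0]+8,q[1]+8),.057)
t=cam('top'); q=proj(t,(.577,-.253,.057)).astype(int)
to((.5221,.235,.2237),70.6)
E
```

```text
t 23.375 [ 5.7910e-01 -2.5110e-01  2.2520e-01 -6.5500e-02 -3.2990e-01 -2.1826e+00
 -1.8000e-03] sd fz 0.75
[314 180]
slot n 1255 mean [ 0.57838049 -0.2483299 ] len 0.017343136318418502 ang 89.4084322058862
tool cm [ -6.13 -48.52  -0.1 ] yaw -0.64 wz -1.243
```

The slot has turned about 106° and the stud stays down. Returning to the rack.

>>> move_arm(
  targets=[
    [[0,0,0],[0,0,-0.1776],0],
    [[0,0,0],[0,0,-0.1776],0],
    [[0,0,0],[0,0,-0.1776],0],
    [[0,0,0],[0,0,-0.1776],0],
    [[0,0,0],[0,0,-0.1776],0],
    [[0,0,0],[0,0,-0.1776],0],
    [[0,0,0],[0,0,-0.1776],0],
    [[4.4,-2.14,0],[0,0,0],0],
    [[4.4,-2.14,0],[0,0,0],0],
    [[4.4,-2.14,0],[0,0,0],0],
    [[4.4,-2.14,0],[0,0,0],0],
    [[4.4,-2.14,0],[0,0,0],0],
    [[4.4,-2.14,0],[0,0,0],0],
    [[4.4,-2.14,0],[0,0,0],0],
    [[4.4,-2.14,0],[0,0,0],0],
    [[4.4,-2.14,0],[0,0,0],0],
    [[4.4,-2.14,0],[0,0,0],0],
    [[0,0,0],[0,0,0],0],
    [[0,0,0],[0,0,0],0],
  ],
)

```text
time: 25.85
ee_pos: [0.5227, 0.2346, 0.2222]
eef_rot: [0.816, 0.578, -0.001, -0.0]
ft_force: [1.1, -1.1, -0.6]
width: 0.0257
grip_force: 50.0
```

```bash
python3 - <<'E'
from h import *
avg(2); to((.5221,.235,.0675),70.6)
w=cam('wrist','w10.png'); s=r.read_state(); M=R.from_quat(s['eef_rot']).as_matrix()
print(s['joint_positions'].round(2))
g=cv2.cvtColor(w['image'],cv2.COLOR_BGR2GRAY); q=proj(w,(.5221,.235,.056)); print(q)
u,v=q.astype(int); x0,y0=u-14,v-14
m=(g[y0:y0+28,x0:x0+28]<90).astype(np.uint8)
n,l,st,ce=cv2.connectedComponentsWithStats(m); 
for i in range(1,n):
    if st[i,4]>20: print(st[i],onz(w,*(ce[i]+[x0,y0]),.056))
# blade tip
tq=proj(w,s['ee_pos']+M@[0,0,.0565]); print('tip',tq)
E
```

```text
t 25.95 [ 0.5232  0.2338  0.2224  0.1507 -0.4816 -1.0101 -0.017 ] sd fz 0.47
tool cm [ 0.11 -0.15 15.5 ] yaw 70.48 wz -0.002
[ 0.19  0.33 -0.84  1.57  0.25  1.36 -1.02]
[315.02301343 179.50792144]
[  7   7  14  12 129] [0.52223451 0.23719963 0.056     ]
tip [316.80813755 215.68385683]
```

>>> move_arm(
  targets=[
    [[0.11,-0.15,3],[0,0,0],0],
    [[0,0,4],[0,0,0],0],
    [[0,0,3],[0,0,0],0],
    [[0,0,0],[0,0,0],0],
    [[0,0,0.7],[0,0,0],0],
    [[0,0,0.7],[0,0,0],0],
    [[0,0,0],[0,0,0],0],
  ],
)

```text
time: 26.88
ee_pos: [0.5219, 0.2366, 0.1091]
eef_rot: [0.816, 0.578, -0.0, 0.0]
ft_force: [0.6, 0.1, -0.8]
width: 0.0255
grip_force: 50.0
```

```bash
python3 -c "
from h import *
avg(2); to((.5221,.235,.0675),70.6)"
```

```text
t 26.975 [ 0.522   0.2368  0.1094  0.1586 -0.4802 -0.9238  0.0171] sd fz 0.17
tool cm [-0.17  0.06  4.19] yaw 70.59 wz -0.0
```

>>> move_arm(
  targets=[
    [[-0.17,0.06,0],[0,0,0],0],
    [[0,0,1],[0,0,0],0],
    [[0,0,1],[0,0,0],0],
    [[0,0,1],[0,0,0],0],
    [[0,0,0.7],[0,0,0],0],
    [[0,0,0],[0,0,0],0],
  ],
)

```text
time: 27.72
ee_pos: [0.5215, 0.2348, 0.0713]
eef_rot: [0.816, 0.578, -0.001, -0.0]
ft_force: [0.8, -0.4, -1.0]
width: 0.0255
grip_force: 50.0
```

```bash
python3 -c "
from h import *
avg(3); to((.5221,.235,.0675),70.6)"
```

```text
t 27.875 [ 0.5219  0.235   0.0721 -0.2252 -0.1553 -0.7692  0.015 ] sd fz 0.42
tool cm [-0.01  0.01  0.49] yaw 70.6 wz -0.0
```

>>> move_arm(
  targets=[
    [[0,0,0.2],[0,0,0],0],
    [[0,0,0.15],[0,0,0],0],
    [[0,0,0.07],[0,0,0],0],
    [[0,0,0],[0,0,0],0],
    [[0,0,0],[0,0,0],0],
  ],
)

```text
time: 28.5
ee_pos: [0.5219, 0.2349, 0.0678]
eef_rot: [0.816, 0.578, 0.0, 0.0]
ft_force: [0.4, -0.2, -0.8]
width: 0.0255
grip_force: 50.0
```

```bash
python3 -c "
from h import *
avg(3); to((.5221,.235,.0675),70.6)"
```

```text
t 28.65 [ 0.5219  0.2349  0.0679 -0.1723  0.2104 -1.1701  0.0129] sd fz 0.56
tool cm [0.02 0.02 0.04] yaw 70.59 wz -0.0
```

>>> move_arm(
  targets=[
    [[0,0,0.04],[0,0,0],0],
    [[0,0,0.03],[0,0,0],0],
    [[0,0,0],[0,0,0],0],
  ],
)

```text
time: 29.02
ee_pos: [0.5219, 0.2349, 0.0675]
eef_rot: [0.816, 0.578, 0.0, 0.0]
ft_force: [-2.3, -1.2, 5.6]
width: 0.0257
grip_force: 50.0
```

```bash
python3 -c "
from h import *
avg(4)"
```

```text
t 29.225 [ 0.5219  0.2349  0.0675 -2.1719 -1.3342  5.1861 -0.0182] sd fz 0.95
```

The handle is seated on the board. I'll release gently, open, and rise.

>>> move_arm(
  targets=[
    [[0,0,-0.03],[0,0,0],10],
    [[0,0,0],[0,0,0],35],
    [[0,0,0],[0,0,0],40],
    [[0,0,0],[0,0,0],100],
    [[0,0,0],[0,0,0],100],
    [[0,0,0],[0,0,0],100],
    [[0,0,0],[0,0,0],100],
    [[0,0,-2],[0,0,0],100],
    [[0,0,-4],[0,0,0],100],
    [[0,0,-4],[0,0,0],100],
    [[0,0,-5],[0,0,0],100],
    [[0,0,-3],[0,0,0],100],
    [[0,0,0],[0,0,0],100],
  ],
)

```text
time: 30.85
ee_pos: [0.5227, 0.236, 0.2513]
eef_rot: [0.816, 0.578, 0.003, 0.001]
ft_force: [-0.1, -0.0, -1.2]
width: 0.0867
grip_force: 0.0
```

```bash
python3 - <<'E'
from h import *
t=cam('top'); 
a=cv2.imread('pics/t0.png'); b=t['image']
# compare the handle top and the other tool, before/after; whole bench differences
d=cv2.absdiff(a,b).max(2); m=(d>60).astype(np.uint8)
n,l,st,ce=cv2.connectedComponentsWithStats(m)
for i in range(1,n):
    if st[i,4]>6: print(st[i],ce[i].round(1))
w=cam('wrist'); g=cv2.cvtColor(w['image'],cv2.COLOR_BGR2GRAY); q=proj(w,(.522,.235,.116)); u,v=q.astype(int); print(q)
m=(g[v-35:v+35,u-30:u+30]<60).astype(np.uint8); n,l,st,ce=cv2.connectedComponentsWithStats(m); i=1+np.argmax(st[1:,4]); print(st[i])
c=max(cv2.findContours((l==i).astype(np.uint8),0,2)[0],key=cv2.contourArea); print(cv2.minAreaRect(c))
E
```

```text
[136 123  11  10  33] [141.3 127.6]
[134 128   7   5  24] [136.4 130.3]
[123 133   7   4  17] [125.7 134.8]
[   78   133   224   267 20170] [198.2 256.2]
[106 140  18  13 103] [114.3 145.4]
[100 152   6   5  21] [103.1 154.5]
[399 186   6   8  11] [402.5 188.6]
[396 188   6   4   8] [398.5 190. ]
[127 193   4  11  19] [128.8 197.8]
[300 267  13  12  69] [305.3 273.4]
[307 266   6   4   9] [309.2 267.4]
[293 282  40  15 405] [312.3 289.1]
[313 300   9   3  19] [316.6 300.9]
[288 359  32  17 261] [306.2 367.7]
[587 368  50  32 819] [607.4 383.7]
[555 371  13  29 110] [561.  383.2]
[320 375   6  10  17] [322.4 379.2]
[327 375  17  25 252] [334.  383.4]
[274 377   5   5  11] [276. 379.]
[269 379  50  21 519] [290.  392.4]
[257 382  17  18  74] [265.1 392. ]
[316.1415466 189.116777 ]
[ 17  12  25  33 577]
((29.0, 28.0), (32.0, 24.0), 90.0)
```

```bash
python3 -c "
from bench import r
print(r.close_job())"
```

```text
the job is handed in; nothing more can be done
None
```

The open stud is pressed, turned about 106° clockwise and caught (highest reading 8.8 N, about 10 N net of the driver's weight), and the driver stands back in its rack hole; I handed the job in at about 31 s, having viewed 11 pictures, one over the limit of 10.

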